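# Snap the snuffing cap onto the last altar oil lamp and hold it down

## Robot

A 6-joint arm with a two-finger parallel gripper is mounted at the origin on the work surface. World frame = base frame: x ahead of the robot, y to its left, z up, the work surface at z = 0. Lengths are in mm, angles in rad, forces in N, time in s.
With the tool pointing down it reaches from about 275 to 1000 mm from the base axis. Payload 8.4 kg.
Tool frame: the origin (TCP) lies at the very end of the fingers, on their centre line; the grasp point (between the pads) lies 19 mm behind it; z points along the fingers, y is the line along which they close (so a half turn about z gives the same grasp; the last joint's range is limited). The gripper opens to 85 mm and grips with 20 to 120 N. Pads are 22 mm wide; open, the fingers measure 114 mm over their backs; the gripper's body (76 mm by 85 mm) begins 54 mm behind the grasp point. The pads swing forward as they close: fully open they stand 13 mm farther back than shut.
Start: joints at [1.338, 0.353, 1.633, -0, 1.155, -0.002], TCP at [142.971, 608.43, 231.281] pointing down, gripper open.
Joint ranges: [-2.63, 2.63], [-0.92, 2.1], [0.06, 2.66], [-1.3, 4.44], [0, 2.69], [-3.02, 3.02]. Speed limits (rad/s): [2.22, 2.22, 2.79, 3.14, 3.14, 3.14].

## Interface

Orientations are given as [roll, pitch, yaw] about the fixed x, y, z axes, in that order (R = Rz(yaw) Ry(pitch) Rx(roll)).
In Python, from rig import sensors, grab_frame, camera_params, order gives the robot as it stands. The module is installed in compiled form; this text tells all that it offers.
- The arm moves only by the tool move_arm, never from a script. Its argument "motion" is a list of rows, each a list of 7 numbers: the turn, a rotation vector about the tool's x, y, z in normalised numbers (1 is 2 pi rad), then the shift along the tool's x, y, z in parts of the range, where 1.0 means 1 m, then the finger opening in m, from 0 to 0.0854. A call has 1 to 8 rows; each row is the pose to reach, as a shift and turn from the pose commanded when the call began, along the tool's axes at that moment; what a row does not reach only later rows make up. A row lasts 1/8 s, in which the tool goes at most 62.5 mm and 10.7 degrees, less where a joint would pass 70% of its speed; a pose out of reach is approached as far as the arm can. A call with a gripper value outside its range is refused whole. The fingers move at their own pace and stop on an object; "grip_force" is the grip in N (left out, the last holds). Time passes only in rows, so rows that repeat a pose let the fingers close. It gives the time, the measured TCP pose, the force, the opening and the grip force at its end, in the units of the state.
- sensors.sense(): the state, without advancing time (a new reading comes with each control period).
- grab_frame(name): name is "scene" or "top" or "wrist"; returns (picture, depth): 400x640x3 uint8, red, green, blue; 400x640 float32, mm along the optical axis (not along the pixel's ray), 0 where there is no reading.
- camera_params(name): a dict with "camera_matrix" (3x3 intrinsics, pixels), "world_from_camera" (4x4, takes a point from camera to world coordinates). Camera axes: x right, y down, z forward; pixel columns grow to the right and rows downward; lengths in mm; the calibration is good to about 2 mm. A picture is of the moment at which its call begins: read the wrist's pose just before it. camera_params takes no time and is no camera call; for the wrist camera it gives the pose at the moment of the call.
- order.sign_off(): hands the job in; it is judged then, once.
The state is a dict: "clock": time; "qpos": joint angles; "qvel": joint speeds; "joint_efforts": joint torques, N m; "eef_pos": TCP position; "tcp_rot": TCP orientation; "contact_force": force on the tool from outside, world axes, zero at the start; "wrist_torque": the same for the moment, N m; "opening": opening from 0.0 (shut) to 1.0 (fully open); "grasp_force": force on a finger pad.
Only numpy, scipy, OpenCV 4.12 (cv2) and the standard library are available. Lean on these libraries where they do the work, as an engineer would, in place of code of your own. Each camera call takes 0.05 s, during which the arm holds its last target. There are 200 camera calls.

## Task

One of the three brass oil lamps in the rosewood rack still has its burner neck bare: close it for the night by picking up the loose copper snuffing cap, setting it squarely over that neck and pressing it straight down with no more than firm hand pressure. When it clicks, keep pressing until its rim sits tight on the black gasket all round, and finish with your fingers still on the cap, holding it pressed down on its seal. Leave the bowl, the striker, the stupa and the white holder where they stand.

Things in the scene. Friction and masses are not known exactly. Their poses are not given: they have to be found in the camera images.
- cap: the loose snuffing cap, hammered copper, about 80 g: a round bell open below, 37 mm across and 37 mm tall, brass knob on top. It stands rim down on the shelf, knob up. Inside the rim is a lip 4 mm high with a round opening 24.4 mm across; above the lip the inside is 31 mm across and clear up to 31 mm. Origin: centre of the rim's plane (underside); z up along the knob
- knob (a point): middle of the cap's upright brass knob, a cylinder 16 mm in diameter and 26 mm tall that runs from 37 to 63 mm above the cap's rim; this point is 50 mm above the rim, on the axis. The flat of copper round the knob's foot is 20 mm across, then slopes down
- gasket: flat black silicone gasket, 39 mm across, 3 mm thick, on the open lamp's shoulder round the foot of its neck: the cap's seat, fixed. Origin: centre of its TOP face, 107 mm above the work surface; z up. Above it the brass neck is 20 mm across up to 16 mm, then a cone narrowing to 10 mm at 26 mm. When the cap is home its origin coincides with this one and more pressing meets firm resistance
- catch (a point): the snap catch, on the neck's axis 8.3 mm above the gasket's top: four sprung steel bumps stand 3.7 mm out of the neck. The cap's lip meets them with its rim about 12 mm above the gasket; pushing down takes up to 8 to 12 N, drops when the rim is about 8 mm above, and from about 4 mm the bumps spring out over the lip and pull the cap down (the click)
- wick (a point): tip of the open lamp's bare white wick, 7 mm wide, 29 mm above the gasket's top, on the neck's axis
- lamp: the open lamp: a brass reservoir 51 mm in diameter, fixed in one of the first, third and fifth of the rack's sockets. Origin: centre of its foot, 34 mm above the work surface, 73 mm below the gasket's top; z up
- closed_lamp_a: a like lamp with its copper cap already on, fixed in the rack: 51 mm in diameter, its cap 37 mm wide, top of its knob 136 mm above its origin. Origin: centre of its foot, 34 mm above the work surface
- closed_lamp_b: as closed_lamp_a: another lamp with its copper cap on, 136 mm tall in all; origin at the centre of its foot, 34 mm above the work surface
- rack: the fixed rosewood rack, 90 mm (x) by 360 mm (y) by 45 mm tall, standing on the shelf, with five round sockets 55 mm across at 66 mm pitch along its y; the lamps stand in the first, third and fifth, the second and fourth are empty. Origin: centre of its underside on the shelf
- shelf: the low black lacquer shelf on the table, fixed, 460 by 920 mm, its top 24 mm above the work surface (z = 0). Origin: centre of its underside
- bowl: brass singing bowl on a red foot, loose, 110 mm in diameter, 70 mm tall; leave it. Origin: centre of its underside
- striker: maple striker lying on its little rosewood rest, one loose piece 177 mm long (along x), 40 mm wide, 37 mm tall; leave it. Origin: underside, below the handle's middle
- stupa: sandstone stupa model, loose, 76 mm square and 100 mm tall; leave it. Origin: centre of its underside
- holder: ivory-white porcelain incense-stick holder, an empty cup, loose, 52 mm in diameter, 56 mm tall; leave it. Origin: centre of its underside
Mind the look-alikes: they are no part of the job. What is shaped like the cap but green or pink is not meant.

How it is judged (in metres and radians):
On the way, in this order (a step that is already met when the one before it is completed fails the run):
1. the cap is held by the gripper, its rim at least 40 mm clear of the shelf (height (world z) of cap above 0.064 m and contact force between the fingers and cap above 1 N), for 0.2 s.
2. the cap is past the click, its rim within 2 mm of the gasket, and is still being pressed onto it (z of cap in the frame of gasket below 0.002 m and horizontal distance between cap and gasket below 0.004 m and contact force between cap and gasket above 3 N), for 0.5 s.
At the end, for the whole second after the job is handed in: The cap is snapped home on the open lamp: rim within 2 mm of the gasket, centred within 4 mm, upright within 0.08 rad, and the gripper's fingers are still on it and press it onto the gasket with 3 to 60 N (its own weight is under 1.1 N) (all of step 2 and z of cap in the frame of gasket above -0.003 m and angle between cap's own z axis and vertical below 0.08 rad and contact force between cap and gasket below 60 N and contact force between the fingers and cap above 2 N); the arm keeps its last pose, push and grip.
It fails at once if the singing bowl is moved by more than 15 mm (distance of bowl from where it was at the start of the episode above 0.015 m).
It fails at once if the striker is moved by more than 15 mm (distance of striker from where it was at the start of the episode above 0.015 m).
It fails at once if the stupa is moved by more than 15 mm or tipped (distance of stupa from where it was at the start of the episode above 0.015 m or angle between stupa's own z axis and vertical above 0.3 rad).
It fails at once if the white holder is moved by more than 15 mm or tipped (distance of holder from where it was at the start of the episode above 0.015 m or angle between holder's own z axis and vertical above 0.3 rad).
It also fails if it takes over 59 s, if anything falls off the work surface, if the arm or the gripper's body presses on something with over 40 N, if the wrist force passes 120 N, or if a joint passes its speed limit or range.

## Working session

There is one attempt and no reset: what is moved stays moved. The work goes in short steps, Python scripts to look and compute and a tool call to move; the robot and the scene stay as the last step left them, time stands still between calls to the robot, and variables do not carry over. Pictures are saved under pics/ and viewed, at most 10 in all, crops included, and the job is handed in when it is done.

Besides the shell and the picture viewer there is one more tool, called after "Call:" as name(argument=value, ...), one argument or row to a line, values as JSON. move_arm: Moves the arm, as the interface text tells. Its arguments: {"type":"object","properties":{"motion":{"type":"array","items":{"type":"array","items":{"type":"number"}}},"grip_force":{"type":"number"}},"required":["motion"]}

```bash
mkdir -p pics; cat > h.py <<'E'
import numpy as np, cv2
from rig import sensors, grab_frame, camera_params, order
def pt(p,d,u,v):
    K=p["camera_matrix"];z=d[v,u];T=np.array(p["world_from_camera"])
    c=np.array([(u-K[0][2])/K[0][0]*z,(v-K[1][2])/K[1][1]*z,z,1]);return (T@c)[:3]
def pcl(p,d):
    K=np.array(p["camera_matrix"]);T=np.array(p["world_from_camera"])
    v,u=np.mgrid[:400,:640]
    P=np.stack([(u-K[0,2])/K[0,0]*d,(v-K[1,2])/K[1,1]*d,d],-1)
    return P@T[:3,:3].T+T[:3,3]
E
python3 - <<'E'
from h import *
for n in("scene","top"):
    p=camera_params(n);a,d=grab_frame(n)
    np.savez(n+".npz",a=a,d=d);cv2.imwrite(f"pics/{n}0.png",a[...,::-1])
    print(n,np.round(p["camera_matrix"],1).tolist(),np.round(p["world_from_camera"],3).tolist())
s=sensors.sense();print({k:np.round(v,3).tolist() for k,v in s.items()})
E
```

```text
scene [[442.5, 0.0, 312.0], [0.0, 442.5, 199.3], [0.0, 0.0, 1.0]] [[0.693, 0.59, -0.414, 924.739], [0.721, -0.561, 0.408, -489.191], [0.009, -0.581, -0.814, 1080.992], [0.0, 0.0, 0.0, 1.0]]
top [[505.3, 0.0, 327.4], [0.0, 505.3, 201.3], [0.0, 0.0, 1.0]] [[0.024, -0.99, 0.141, 221.281], [-1.0, -0.023, 0.011, -18.406], [-0.008, -0.141, -0.99, 1557.223], [0.0, 0.0, 0.0, 1.0]]
{'clock': 0.1, 'qpos': [1.338, 0.354, 1.634, 0.0, 1.155, -0.002], 'qvel': [0.0, -0.002, -0.002, -0.001, -0.001, -0.001], 'joint_efforts': [0.002, -60.635, -34.282, 0.0, 0.004, -0.0], 'eef_pos': [142.85, 608.0, 230.643], 'tcp_rot': [-3.14, -0.0, 2.911], 'contact_force': [0.192, 0.545, 0.223], 'wrist_torque': [0.012, 0.029, 0.017], 'grasp_force': 0.0, 'opening': 0.998}
```

View pics/scene0.png

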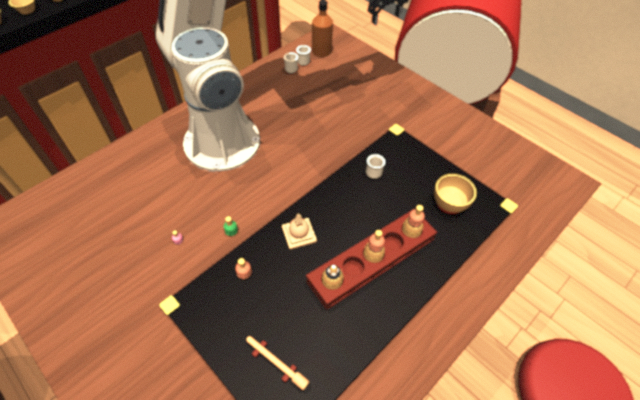

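View pics/top0.png

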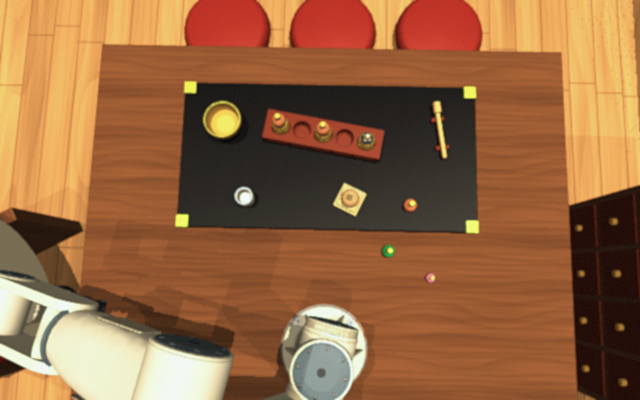

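The scene view shows three cap-shaped things. The copper one stands on the shelf (scene 243,269; top 410,205), the green one is on the table (scene 230,227) and the pink one is on the table (scene 176,237). The copper one on the shelf fits. The open lamp, with its black gasket and white wick, is at scene (333,276), top (367,141). I'll measure both and confirm them in an enlarged crop.

```bash
python3 - <<'E'
from h import *
ims=[]
for n,boxes in(("scene",[(243,269),(333,276)]),("top",[(410,205),(367,141)])):
    f=np.load(n+".npz");a,d=f["a"],f["d"];W=pcl(camera_params(n),d)
    for (u,v) in boxes:
        ims.append(cv2.resize(a[v-22:v+22,u-28:u+28],None,fx=6,fy=6,interpolation=cv2.INTER_CUBIC))
        w=W[v-20:v+20,u-20:u+20].reshape(-1,3)
        print(n,u,v)
        for lo,hi in((28,45),(45,62),(62,80),(80,100),(100,112),(112,140),(140,180)):
            m=w[(w[:,2]>lo)&(w[:,2]<hi)]
            if len(m): print(lo,hi,len(m),m.mean(0).round(1),m.min(0).round(1),m.max(0).round(1))
cv2.imwrite("pics/c.png",np.vstack([np.hstack(ims[:2]),np.hstack(ims[2:])])[...,::-1])
E
```

```text
scene 243 269
28 45 74 [ 439.5 -256.1   33.9] [ 365.5 -298.7   28.1] [ 484.4 -201.    44.8]
45 62 117 [ 438.5 -255.8   55.5] [ 417.2 -271.2   45.5] [ 451.9 -234.7   61.8]
62 80 26 [ 438.3 -255.    69.9] [ 429.9 -260.7   62. ] [ 445.9 -246.    79.7]
80 100 33 [ 433.7 -253.3   86.5] [ 425.6 -260.4   81.1] [ 442.5 -245.9   92.8]
scene 333 276
28 45 193 [621.4 -64.5  34.4] [ 543.4 -163.1   28.1] [672.6 -21.9  44.6]
45 62 42 [ 628.3 -114.6   56.3] [ 594.4 -165.6   45.1] [668.4 -30.   62. ]
62 80 811 [ 619.6 -112.8   69.3] [ 570.9 -166.5   62. ] [669.6 -31.4  79.9]
80 100 125 [ 629.  -127.4   90.8] [ 593.8 -141.5   80.3] [644.9 -94.5  99.6]
100 112 144 [ 623.3 -120.8  106.1] [ 599.3 -136.8  100. ] [640.1 -96.9 112. ]
112 140 78 [ 622.4 -119.   125.1] [ 610.  -126.4  112.3] [ 636.  -105.2  138.7]
top 410 205
28 45 143 [ 431.8 -252.    30.2] [ 374.4 -311.5   28. ] [ 496.7 -192.2   44.6]
45 62 86 [ 430.  -248.8   54.7] [ 412.9 -267.8   45. ] [ 449.3 -231.6   61.9]
62 80 17 [ 426.7 -247.5   67.7] [ 419.8 -260.3   62. ] [ 440.3 -239.5   79.6]
80 100 21 [ 431.7 -250.6   86. ] [ 425.1 -256.9   82. ] [ 438.2 -242.5   91.2]
top 367 141
28 45 179 [619.7 -92.   32.9] [ 568.2 -179.1   28. ] [696.4 -57.3  42.4]
45 62 45 [ 593.3 -106.6   58. ] [ 566.4 -154.5   46.1] [658.7 -56.6  62. ]
62 80 701 [ 618.6 -111.4   68.7] [ 564.3 -166.2   62. ] [673.1 -55.9  79.5]
80 100 76 [ 607.7 -110.6   92. ] [ 592.  -137.2   82.6] [639.9 -89.2  99.9]
100 112 95 [ 614.1 -113.1  105.6] [ 595.8 -132.8  100.4] [638.9 -91.7 112. ]
112 140 57 [ 616.6 -112.7  123.8] [ 606.5 -123.1  112.1] [ 632.8 -102.1  139.3]
```

View pics/c.png

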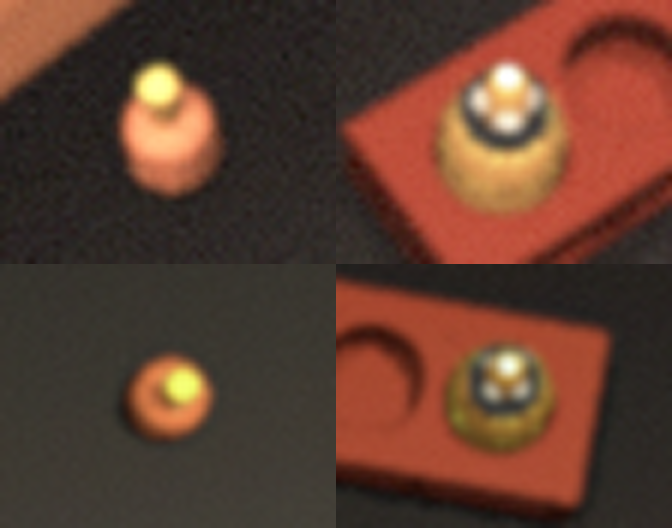

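The crop confirms it: the copper cap with its brass knob is at about (432,-252), and the open lamp with its black gasket is at about (618,-114). I'm moving above the cap now.

Call:
move_arm(
  motion=[
    [0, 0, 0, -0.478, -0.771, 0, 0.0854],
    [0, 0, 0, -0.478, -0.771, 0, 0.0854],
    [0, 0, 0, -0.478, -0.771, 0, 0.0854],
    [0, 0, 0, -0.478, -0.771, 0, 0.0854],
    [0, 0, 0, -0.478, -0.771, 0, 0.0854],
    [0, 0, 0, -0.478, -0.771, 0, 0.0854],
    [0, 0, 0, -0.478, -0.771, 0, 0.0854],
    [0, 0, 0, -0.478, -0.771, 0, 0.0854],
  ],
)

```text
clock: 1.1
eef_pos: [302.4, 132.7, 231.4]
tcp_rot: [3.141, 0.001, 2.912]
contact_force: [1.5, -0.3, -0.1]
opening: 0.999
grasp_force: 0.0
```

The manual's scale: turns go in shares of 2 pi rad. Converting my numbers, -0.23 rad / 6.2832 = -0.0366.

Call:
move_arm(
  motion=[
    [0, 0, -0.0048, -0.214, -0.345, 0, 0.0854],
    [0, 0, -0.0095, -0.214, -0.345, 0, 0.0854],
    [0, 0, -0.0159, -0.214, -0.345, 0, 0.0854],
    [0, 0, -0.0223, -0.214, -0.345, 0, 0.0854],
    [0, 0, -0.0286, -0.214, -0.345, 0, 0.0854],
    [0, 0, -0.0366, -0.214, -0.345, 0, 0.0854],
    [0, 0, -0.0366, -0.214, -0.345, 0, 0.0854],
    [0, 0, -0.0366, -0.214, -0.345, 0, 0.0854],
  ],
)

```text
clock: 2.1
eef_pos: [431.9, -252.2, 230.8]
tcp_rot: [3.142, -0.0, 3.138]
contact_force: [-0.1, -0.1, 0.2]
opening: 1.002
grasp_force: 0.0
```

```bash
python3 - <<'E'
from h import *
s=sensors.sense();p=camera_params("wrist");a,d=grab_frame("wrist")
print(s["eef_pos"].round(1) if hasattr(s["eef_pos"],"round") else s["eef_pos"],s["tcp_rot"],s["contact_force"])
print(np.round(p["camera_matrix"],1).tolist(),np.round(p["world_from_camera"],3).tolist())
np.savez("w1.npz",a=a,d=d,T=p["world_from_camera"],K=p["camera_matrix"]);cv2.imwrite("pics/w1.png",a[...,::-1])
W=pcl(p,d)
c=(abs(W[...,0]-432)<40)&(abs(W[...,1]+252)<40)&(d>0)
for lo,hi in((28,45),(45,59),(80,100)):
    m=c&(W[...,2]>lo)&(W[...,2]<hi);w=W[m]
    if len(w): print(lo,hi,len(w),w.mean(0).round(1),w.min(0).round(1),w.max(0).round(1),(cv2.minEnclosingCircle(w[:,:2].astype(np.float32))))
E
```

```text
[ 431.9 -252.2  230.8] [ 3.14154585e+00 -4.66436263e-04  3.13829000e+00] [-0.06757847 -0.11055647  0.16449516]
[[337.7, 0.0, 316.3], [0.0, 337.7, 199.2], [0.0, 0.0, 1.0]] [[0.003, 0.95, 0.313, 351.541], [1.0, -0.003, -0.0, -252.698], [0.001, 0.313, -0.95, 375.163], [0.0, 0.0, 0.0, 1.0]]
28 45 123 [ 416.4 -251.7   35. ] [ 393.9 -287.7   28. ] [ 465.5 -214.    45. ] ((433.7840881347656, -250.84881591796875), 48.581260681152344)
45 59 459 [ 425.6 -251.6   55. ] [ 413.1 -269.9   45. ] [ 450.8 -233.1   59. ] ((431.8060302734375, -251.4932861328125), 19.03972053527832)
80 100 259 [ 430.5 -251.6   87.9] [ 423.7 -259.3   80.1] [ 439.  -244.    90.9] ((431.6310729980469, -251.54202270507812), 7.934311866760254)
```

View pics/w1.png

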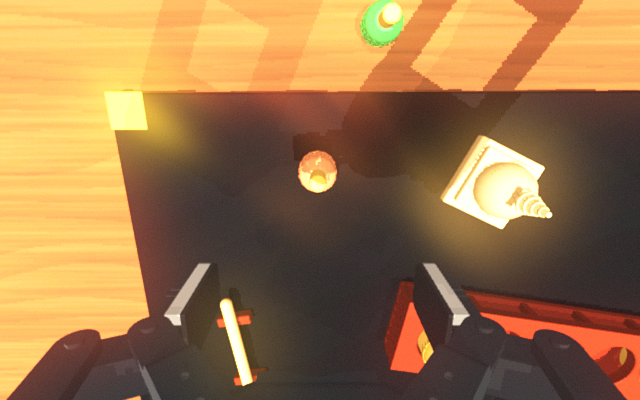

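In the wrist view the copper cap and its knob are at (318,172), with only free shelf around them. The cap centre measures (431.7,-251.5) and the knob top is about z 88, which matches the expected 87. I'm descending to grip the knob, with the fingertips 4 mm above the cap's flat.

Call:
move_arm(
  motion=[
    [0, 0, 0, 0, 0.0007, 0.05, 0.06],
    [0, 0, 0, 0, 0.0007, 0.1, 0.06],
    [0, 0, 0, 0, 0.0007, 0.14, 0.05],
    [0, 0, 0, 0, 0.0007, 0.16, 0.05],
    [0, 0, 0, 0, 0.0007, 0.166, 0.05],
    [0, 0, 0, 0, 0.0007, 0.166, 0.04],
  ],
)

```text
clock: 2.9
eef_pos: [431.6, -249.0, 65.6]
tcp_rot: [3.141, -0.0, 3.141]
contact_force: [-0.1, 1.2, -0.1]
opening: 0.472
grasp_force: 0.0
```

Call:
move_arm(
  motion=[
    [0, 0, 0, 0, 0, 0, 0.03],
    [0, 0, 0, 0, 0, 0, 0.02],
    [0, 0, 0, 0, 0, 0, 0.005],
    [0, 0, 0, 0, 0, 0, 0.005],
    [0, 0, 0, 0, 0, 0, 0.005],
    [0, 0, 0, 0, 0, 0, 0.005],
  ],
  grip_force=80,
)

```text
clock: 3.65
eef_pos: [432.2, -250.0, 66.1]
tcp_rot: [-3.141, 0.001, 3.141]
contact_force: [-0.5, 0.9, 7.5]
opening: 0.152
grasp_force: 78.0
```

Call:
move_arm(
  motion=[
    [0, 0, 0, 0, 0, -0.02, 0.005],
    [0, 0, 0, 0, 0, -0.06, 0.005],
    [0, 0, 0, 0, 0, -0.1, 0.005],
    [0, 0, 0, 0, 0, -0.14, 0.005],
    [0, 0, 0, 0, 0, -0.17, 0.005],
    [0, 0, 0, 0, 0, -0.184, 0.005],
    [0, 0, 0, 0, 0, -0.184, 0.005],
    [0, 0, 0, 0, 0, -0.184, 0.005],
  ],
)

```text
clock: 4.65
eef_pos: [430.9, -249.3, 247.9]
tcp_rot: [3.141, -0.002, 3.141]
contact_force: [-0.3, 0.1, -0.3]
opening: 0.156
grasp_force: 78.2
```

```bash
python3 - <<'E'
from h import *
s=sensors.sense();p=camera_params("wrist");a,d=grab_frame("wrist")
print(s["eef_pos"],s["tcp_rot"],s["contact_force"],s["opening"])
cv2.imwrite("pics/w2.png",a[...,::-1])
W=pcl(p,d); R=W-s["eef_pos"]; m=(d>0)&(np.hypot(R[...,0],R[...,1])<45)&(R[...,2]<0)&(R[...,2]>-60)
r=R[m]
print(len(r))
for lo in range(-48,4,4):
    k=r[(r[:,2]>lo)&(r[:,2]<lo+4)]
    if len(k):print(lo,len(k),k.min(0).round(1),k.max(0).round(1))
f=np.load("w1.npz");W=pcl(dict(camera_matrix=f["K"],world_from_camera=f["T"]),f["d"])
E
```

```text
[ 430.93843938 -249.26535273  247.90662702] [ 3.14053456e+00 -1.86175675e-03  3.14074253e+00] [-0.3335918   0.11867897 -0.31291527] 0.15590186021772384
2924
-40 131 [-19.6 -19.3 -39.6] [ -3.9  17.3 -36. ]
-36 135 [-19.5 -19.1 -36. ] [ -4.9  16.8 -32. ]
-32 143 [-19.2 -17.6 -32. ] [ -6.   16.7 -28. ]
-28 170 [-19.7 -18.9 -27.9] [ -4.2  15.6 -24. ]
-24 171 [-19.5 -18.5 -24. ] [ -4.9  17.  -20. ]
-20 142 [-19.5 -18.5 -20. ] [ -5.8  16.6 -16. ]
-16 410 [-19.6 -19.1 -16. ] [  5.9  17.5 -12. ]
-12 652 [-18.5 -18.3 -12. ] [ 3.5 16.7 -8. ]
-8 661 [-16.5 -16.4  -8. ] [ 0.9 14.8 -4. ]
-4 309 [-12.3 -10.   -4. ] [-4.1  8.9 -0.1]
```

View pics/w2.png

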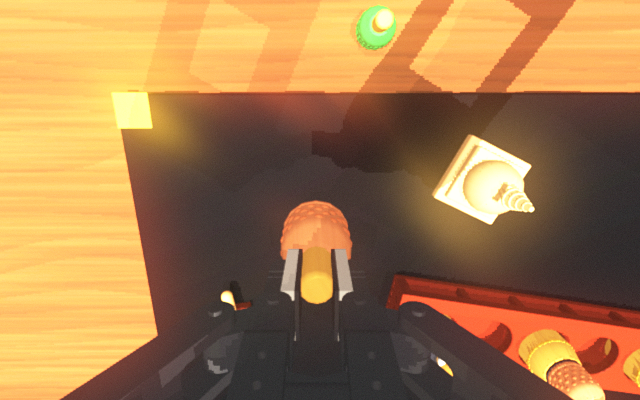

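The cap is in the fingers, upright, with its bell top at (316,205) and its rim about 40 mm below the TCP. I'm moving to just short of the open lamp so I can see both.

Call:
move_arm(
  motion=[
    [0, 0, 0, -0.03, 0.033, 0, 0.005],
    [0, 0, 0, -0.06, 0.065, 0, 0.005],
    [0, 0, 0, -0.09, 0.098, 0, 0.005],
    [0, 0, 0, -0.115, 0.125, 0, 0.005],
    [0, 0, 0, -0.124, 0.135, 0, 0.005],
    [0, 0, 0, -0.124, 0.135, 0, 0.005],
    [0, 0, 0, -0.124, 0.135, 0, 0.005],
    [0, 0, 0, -0.124, 0.135, 0, 0.005],
  ],
  grip_force=110,
)

```text
clock: 5.7
eef_pos: [555.1, -115.6, 249.3]
tcp_rot: [-3.141, -0.0, 3.14]
contact_force: [0.2, -1.1, -0.3]
opening: 0.139
grasp_force: 107.6
```

```bash
cat > m.py <<'E'
from h import *
from scipy.optimize import least_squares
import sys
def fit(w,r):
    # visible arc: robust circle of known radius
    f=lambda c:np.hypot(w[:,0]-c[0],w[:,1]-c[1])-r
    s=least_squares(f,w[:,:2].mean(0)+[r*.6,0],loss="soft_l1",f_scale=.5);return s.x.round(2),np.sqrt(np.mean(s.fun**2)).round(2)
s=sensors.sense();p=camera_params("wrist");a,d=grab_frame("wrist")
print(s["eef_pos"].round(1),s["tcp_rot"],s["contact_force"].round(1))
cv2.imwrite(sys.argv[1],a[...,::-1])
W=pcl(p,d);R=W-s["eef_pos"]
m=(d>0)&(np.hypot(R[...,0],R[...,1])<30)
for lo,hi in((-39,-33),(-33,-27),(-27,-20)):
    w=R[m&(R[...,2]>lo)&(R[...,2]<hi)&(R[...,0]<12)]
    k=np.hypot(w[:,0]+1,w[:,1]+1)>15
    if k.sum()>10:print("cap rel tcp",lo,k.sum(),fit(w[k],18.5))
print("cap lowest",R[m&(R[...,2]<-25)&(R[...,2]>-50)][:,2].min())
L=np.array([618,-114.]);h=np.hypot(W[...,0]-L[0],W[...,1]-L[1])
for lo,hi,rr,r in((80,90,35,25.5),(90,98,35,25.5),(105,110,30,0),(108,113,16,10),(113,122,16,10),(123,132,16,0),(132,142,12,0)):
    w=W[(d>0)&(h<rr)&(W[...,2]>lo)&(W[...,2]<hi)]
    if len(w)>5:print("lamp",lo,hi,len(w),w.mean(0).round(1),w.min(0).round(1),w.max(0).round(1),fit(w,r) if r else cv2.minEnclosingCircle(w[:,:2].astype(np.float32)))
E
python3 m.py pics/w3.png
```

```text
[ 555.1 -115.6  249.3] [-3.14147248e+00 -2.37492564e-04  3.13963397e+00] [ 0.2 -1.1 -0.3]
cap rel tcp -39 232 (array([-0.51, -1.14]), np.float64(0.34))
cap rel tcp -33 213 (array([-0.33, -1.05]), np.float64(0.28))
cap rel tcp -27 309 (array([-0.34, -1.01]), np.float64(0.3))
cap lowest -40.485740492674466
```

View pics/w3.png

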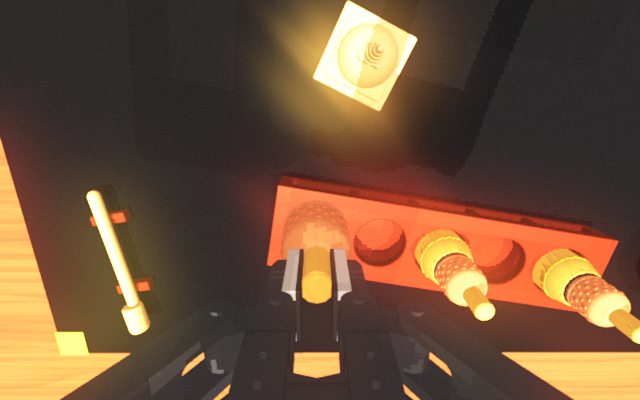

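The image's down direction is world +x, so the lamp is hidden behind the cap (316,225). I'm moving past it to x≈680, where it should appear above the cap in the picture.

Call:
move_arm(
  motion=[
    [0, 0, 0, -0.03, 0, 0, 0.005],
    [0, 0, 0, -0.06, 0, 0, 0.005],
    [0, 0, 0, -0.09, 0, 0, 0.005],
    [0, 0, 0, -0.115, 0, 0, 0.005],
    [0, 0, 0, -0.125, 0, 0, 0.005],
    [0, 0, 0, -0.125, 0, 0, 0.005],
    [0, 0, 0, -0.125, 0, 0, 0.005],
    [0, 0, 0, -0.125, 0, 0, 0.005],
  ],
)

```text
clock: 6.75
eef_pos: [680.1, -114.9, 249.5]
tcp_rot: [-3.142, -0.0, 3.141]
contact_force: [-0.3, 0.8, -0.5]
opening: 0.142
grasp_force: 107.6
```

```bash
python3 m.py pics/w4.png
```

```text
[ 680.1 -114.9  249.5] [-3.14154703e+00 -9.03597401e-05  3.14062776e+00] [-0.3  0.8 -0.5]
cap rel tcp -39 229 (array([-0.52, -1.11]), np.float64(0.33))
cap rel tcp -33 213 (array([-0.3 , -1.03]), np.float64(0.31))
cap rel tcp -27 306 (array([-0.29, -0.96]), np.float64(0.31))
cap lowest -40.320305711478994
lamp 80 90 159 [ 615.1 -115.    88.1] [ 593.3 -140.3   85.2] [644.6 -89.1  90. ] (array([ 619.2 , -114.58]), np.float64(0.49))
lamp 90 98 342 [ 614.3 -114.3   94.1] [ 595.  -139.2   90.1] [643.1 -90.4  97.9] (array([ 620.78, -114.73]), np.float64(2.13))
lamp 105 110 1122 [ 617.9 -114.6  108.3] [ 599.  -134.8  105. ] [639.3 -94.1 110. ] ((618.8619995117188, -114.43834686279297), 20.51374053955078)
lamp 108 113 406 [ 615.2 -112.9  109. ] [ 602.1 -129.7  108. ] [633.9 -98.5 111.1] (array([ 615.88, -112.74]), np.float64(4.27))
lamp 113 122 194 [ 618.  -114.7  120.2] [ 607.2 -126.   116.5] [ 630.3 -102.9  122. ] (array([ 618.78, -114.63]), np.float64(1.87))
lamp 123 132 299 [ 618.2 -114.6  128. ] [ 609.3 -124.2  123. ] [ 628.8 -104.9  132. ] ((619.0108032226562, -114.33737182617188), 10.879246711730957)
lamp 132 142 230 [ 618.6 -114.8  135.2] [ 612.6 -121.   132. ] [ 625.  -108.9  139.3] ((618.9699096679688, -114.9394760131836), 6.552689075469971)
```

View pics/w4.png

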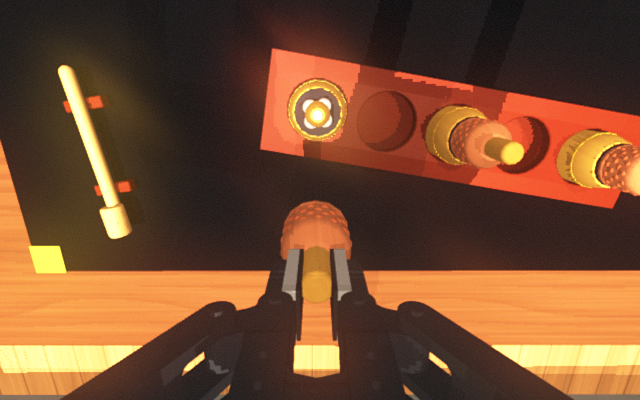

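The open lamp is at (318,113), centre (618.9,-114.6), with its gasket at about z 107 and wick tip at about z 137, both as expected. The cap is at (316,230), so it needs to go (-60.8,+1.3) mm. I'll move over the lamp and stop with the rim about 10 mm above the wick.

Call:
move_arm(
  motion=[
    [0, 0, 0, 0.02, 0.0013, 0, 0.005],
    [0, 0, 0, 0.04, 0.0013, 0, 0.005],
    [0, 0, 0, 0.055, 0.0013, 0, 0.005],
    [0, 0, 0, 0.0608, 0.0013, 0, 0.005],
    [0, 0, 0, 0.0608, 0.0013, 0.025, 0.005],
    [0, 0, 0, 0.0608, 0.0013, 0.05, 0.005],
    [0, 0, 0, 0.0608, 0.0013, 0.06, 0.005],
    [0, 0, 0, 0.0608, 0.0013, 0.06, 0.005],
  ],
  grip_force=120,
)

```text
clock: 7.8
eef_pos: [619.9, -113.5, 188.9]
tcp_rot: [3.141, -0.001, 3.141]
contact_force: [-0.3, 0.1, -0.9]
opening: 0.141
grasp_force: 117.4
```

```bash
python3 m.py pics/w5.png; python3 - <<'E'
from h import *
ims=[]
for n,(u,v) in(("scene",(335,262)),("top",(365,137))):
    a,d=grab_frame(n);ims.append(cv2.resize(a[v-35:v+35,u-35:u+35],None,fx=5,fy=5,interpolation=cv2.INTER_CUBIC))
cv2.imwrite("pics/c2.png",np.hstack(ims)[...,::-1])
E
```

```text
[ 619.9 -113.5  188.9] [ 3.14141329e+00 -9.19574019e-04  3.14080327e+00] [-0.3  0.1 -0.9]
cap rel tcp -39 232 (array([-0.56, -1.09]), np.float64(0.33))
cap rel tcp -33 208 (array([-0.33, -1.06]), np.float64(0.29))
cap rel tcp -27 320 (array([-0.36, -0.97]), np.float64(0.3))
cap lowest -40.96530376899284
lamp 80 90 269 [ 601.5 -114.7   87. ] [ 593.  -140.3   80.1] [631.9 -89.5  90. ] (array([ 619.3 , -114.66]), np.float64(0.41))
lamp 90 98 457 [ 603.5 -114.6   94. ] [ 594.  -139.2   90. ] [628.8 -90.   98. ] (array([ 621.38, -114.69]), np.float64(1.16))
lamp 105 110 971 [ 608.5 -114.7  108.2] [ 598.2 -134.9  105. ] [625.1 -94.9 110. ] ((618.511962890625, -114.7349624633789), 20.438037872314453)
lamp 108 113 434 [ 609.3 -113.5  109. ] [ 602.4 -129.8  108. ] [620.2 -98.  112.4] (array([ 614.44, -113.23]), np.float64(2.91))
lamp 113 122 184 [ 609.4 -115.2  119.3] [ 607.  -126.4  113.1] [ 614.5 -104.2  121.9] (array([ 617.15, -114.7 ]), np.float64(1.47))
lamp 123 132 9 [ 609.4 -113.   123.6] [ 609.  -118.1  123.1] [ 610.  -108.3  124.2] ((609.4915161132812, -113.23655700683594), 4.913381099700928)
```

View pics/c2.png

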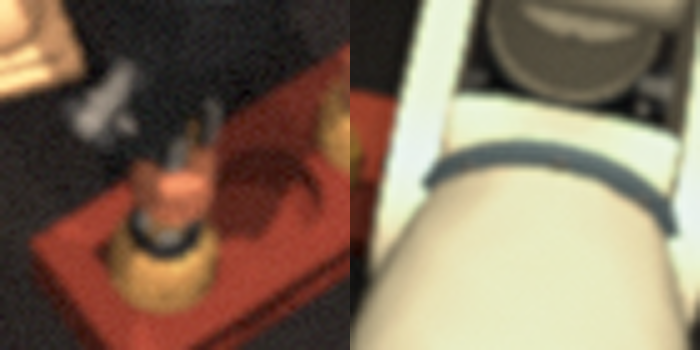

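In the scene crop the cap sits directly above the open neck (left panel, about 175,195); the top view is blocked by the arm. Its offset is about 0.5 mm in x. I'll correct that and lower the cap to just above the catch.

Call:
move_arm(
  motion=[
    [0, 0, 0, 0.0004, 0, 0.005, 0.005],
    [0, 0, 0, 0.0004, 0, 0.01, 0.005],
    [0, 0, 0, 0.0004, 0, 0.015, 0.005],
    [0, 0, 0, 0.0004, 0, 0.02, 0.005],
    [0, 0, 0, 0.0004, 0, 0.025, 0.005],
    [0, 0, 0, 0.0004, 0, 0.027, 0.005],
  ],
)

```text
clock: 8.7
eef_pos: [619.4, -113.4, 161.8]
tcp_rot: [3.142, -0.001, 3.141]
contact_force: [0.2, 0.4, -1.4]
opening: 0.135
grasp_force: 117.4
```

No contact yet. Next is a slow press through the catch.

Call:
move_arm(
  motion=[
    [0, 0, 0, 0, 0, 0.0015, 0.005],
    [0, 0, 0, 0, 0, 0.003, 0.005],
    [0, 0, 0, 0, 0, 0.0045, 0.005],
    [0, 0, 0, 0, 0, 0.006, 0.005],
    [0, 0, 0, 0, 0, 0.007, 0.005],
    [0, 0, 0, 0, 0, 0.007, 0.005],
  ],
)

```text
clock: 9.45
eef_pos: [619.7, -113.6, 155.6]
tcp_rot: [-3.141, 0.0, 3.141]
contact_force: [-1.0, -0.6, 2.9]
opening: 0.14
grasp_force: 118.2
```

Call:
move_arm(
  motion=[
    [0, 0, 0, 0, 0, 0.001, 0.005],
    [0, 0, 0, 0, 0, 0.002, 0.005],
    [0, 0, 0, 0, 0, 0.003, 0.005],
    [0, 0, 0, 0, 0, 0.004, 0.005],
    [0, 0, 0, 0, 0, 0.004, 0.005],
  ],
)

```text
clock: 10.07
eef_pos: [619.2, -113.5, 150.6]
tcp_rot: [3.142, -0.001, 3.141]
contact_force: [0.5, -1.7, -5.1]
opening: 0.137
grasp_force: 117.7
```

The force changed to a downward pull, so the click has happened. I'm continuing onto the gasket.

Call:
move_arm(
  motion=[
    [0, 0, 0, 0, 0, 0.001, 0.005],
    [0, 0, 0, 0, 0, 0.002, 0.005],
    [0, 0, 0, 0, 0, 0.003, 0.005],
    [0, 0, 0, 0, 0, 0.003, 0.005],
  ],
)

```text
clock: 10.58
eef_pos: [619.9, -113.4, 149.3]
tcp_rot: [3.142, 0.001, 3.141]
contact_force: [-2.7, -0.2, 5.9]
opening: 0.14
grasp_force: 119.1
```

Call:
move_arm(
  motion=[
    [0, 0, 0, 0, 0, 0.0005, 0.005],
    [0, 0, 0, 0, 0, 0.001, 0.005],
    [0, 0, 0, 0, 0, 0.001, 0.005],
  ],
)

```text
clock: 10.95
eef_pos: [620.1, -113.5, 149.2]
tcp_rot: [-3.141, 0.002, 3.141]
contact_force: [-4.8, 0.3, 13.2]
opening: 0.138
grasp_force: 119.8
```

Call:
move_arm(
  motion=[
    [0, 0, 0, 0, 0, 0.0005, 0.005],
    [0, 0, 0, 0, 0, 0.001, 0.005],
    [0, 0, 0, 0, 0, 0.0015, 0.005],
    [0, 0, 0, 0, 0, 0.0015, 0.005],
    [0, 0, 0, 0, 0, 0.0015, 0.005],
    [0, 0, 0, 0, 0, 0.0015, 0.005],
    [0, 0, 0, 0, 0, 0.0015, 0.005],
  ],
)

```text
clock: 11.82
eef_pos: [620.4, -113.6, 149.2]
tcp_rot: [-3.141, 0.002, 3.141]
contact_force: [-7.8, 1.5, 23.7]
opening: 0.142
grasp_force: 121.1
```

```bash
python3 m.py pics/w6.png; python3 - <<'E'
from h import *
im=cv2.imread("pics/w6.png");a,d=grab_frame("scene");u,v=335,265
c=cv2.resize(a[v-30:v+30,u-30:u+30],None,fx=5,fy=5,interpolation=cv2.INTER_CUBIC)[...,::-1]
w=cv2.resize(im[150:300,240:390],(300,300),interpolation=cv2.INTER_CUBIC)
cv2.imwrite("pics/c3.png",np.hstack([c,w]))
s=sensors.sense();print(s["contact_force"],s["wrist_torque"],s["eef_pos"])
E
```

```text
[ 620.4 -113.6  149.2] [-3.14128184e+00  2.48762164e-03  3.14074715e+00] [-7.8  1.5 23.7]
cap rel tcp -39 235 (array([-1.12, -1.02]), np.float64(0.34))
cap rel tcp -33 223 (array([-0.86, -0.95]), np.float64(0.32))
cap rel tcp -27 301 (array([-0.8 , -0.89]), np.float64(0.31))
cap lowest -49.98755671440313
lamp 80 90 385 [ 600.2 -114.5   86.7] [ 593.  -139.9   80. ] [628.9 -89.2  90. ] (array([ 619.28, -114.69]), np.float64(0.4))
lamp 90 98 643 [ 602.7 -114.3   93.9] [ 593.7 -139.4   90. ] [628.9 -89.9  98. ] (array([ 621.33, -114.78]), np.float64(1.05))
lamp 105 110 454 [ 604.9 -115.1  107. ] [ 597.8 -134.9  105. ] [620.8 -94.4 109.9] ((618.0103149414062, -114.64451599121094), 20.382139205932617)
lamp 132 142 16 [ 607.6 -113.9  141.6] [ 606.1 -121.7  140.8] [ 610.6 -105.5  142. ] ((610.0792236328125, -113.63346862792969), 8.123217582702637)
[-8.14888709  1.24594267 23.93260594] [0.31935065 1.53981084 0.00450923] [ 620.39178838 -113.61478796  149.18577827]
```

View pics/c3.png

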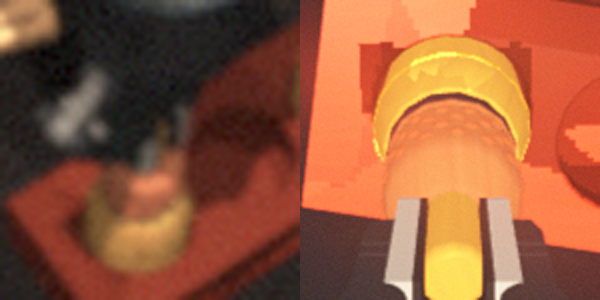

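The cap is seated squarely on the gasket: in the right panel its rim meets the thin black edge at about (450,100). The grasp offset was 42.1 mm, so the rim is at z ≈ 107.1, which is home. It is centred within about 1 mm and pressed with 24 N, so I'm handing in.

```bash
python3 -c "
from rig import order;print(order.sign_off())"
```

```text
the job is handed in; nothing more can be done
None
```

I snapped the copper cap home on the open lamp, with its rim at gasket height and centred to about 1 mm, and handed the job in with the fingers still gripping it and pressing at about 24 N; the hand-in gave no verdict.

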